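Re-tension the quick-release on the jar stop

TASK

The quick-release that clamps the jar stop on its rail has been set too loose. Swing its red lever fully open, turn the yellow wing nut until its two wings are level, in line with the white bar behind them, and then swing the lever fully closed again. Leave the jars, the tape roll and the stapler where they stand.

Things in the scene. Friction and masses are not known exactly. Their poses are not given: they have to be found in the camera images.
- jig: Jar-stop jig, fixed to the table: white base board 240x130x12 mm (x,y,z), aluminium rail along x (40 wide, top at z 28) and a grey split block (x -28..28, y -45..45, top z 108). A skewer runs along y at z 85: red lever at its +y end, yellow wing nut at its -y end. Origin: centre of the board's underside, on the table; z up; at yaw 0 x points away from the robot and y to its left.
- cam_lever (a joint): Red lever's angle about an upright pivot; it swings level. Starts at 0 = closed (stop), pointing along the jig's -x beside the block; grows as it swings out to +y; 1.57 = fully open (stop), pointing along +y. About 2 to 3 N at lever_push moves it; in the last 0.3 before closed the cam bites and needs a little more, up to 4 N. It stays where it is left.
- wing_nut (a joint): Nut's angle about the skewer. 0 = wings level, in line with the white bar. Starts at 0.45 to 0.95: positive = rear wing (jig +x) up, front wing down; press the rear wing down to bring it to 0; negative = too far. Range -1.1 to 1.2. Clamped by the cam while the lever is closed; with the lever beyond 0.35 about 2 to 3 N on a wing turns it and it stays where left.
- lever_pivot (a point): The lever's pivot, fixed on the jig at x 0, y 75, z 85 mm.
- lever_push (a point): Point in the middle of the red lever's section, 95 mm from the pivot; moves with it. The lever is 14 mm thick, 20 mm high (z 75 to 95 mm) and 138 mm long from the pivot, its last 25 mm bent 20 degrees outward. In front of the block the space on the closed lever's inner side is free (above the 28 mm high rail), so a finger fits down there.
- nut_centre (a point): Point on the nut's turning axis midway along the wings' width, fixed on the jig at x 0, y -84, z 85 mm.
- rear_wing_tip (a point): Middle of the end face of the rear wing, 62 mm from the nut's axis; moves with the nut. Each wing is a flat bar 12 mm thick and 28 mm wide (along the jig's y); when level its top face is 91 mm above the table. Hub 36 mm in diameter.
- stop_board (a point): Middle of the top edge of the plywood stop board, fixed on the jig at x 77, y 0, z 75 mm; the board is 8 mm thick, 160 mm wide along y, and stands behind the nut's rear wing.
- index_bar (a point): Middle of the white index bar, fixed on the jig at x 0, y -47, z 85 mm: 150 mm long along x, 8 mm high, level, between block and nut.
- front_wing_tip (a point): The same on the front wing, opposite.
- jar_left: Full glass jar with a silver and black lid, 69 mm across, 112 mm tall, standing loose behind the stop board at the jig's +y side. Origin: centre of its underside. Bystander.
- jar_right: The same kind of jar, behind the stop board at the -y side. Bystander.
- tape_roll: Brown roll of parcel tape, 66 mm across, 48 mm tall, lying loose on the table to the right. Origin: centre of its underside. Bystander.
- stapler: Grey and black hand stapler, 32 x 137 x 44 mm, loose on the table to the left. Origin: centre of its underside. Bystander.

How it is judged:
By the outcome, as a careful person would: the job done as asked, in the order asked, and still so for the second after the job is handed in, with the robot touching nothing.
It also fails if it takes over 64 s, if anything falls off the work surface, if the arm or the gripper's body presses on something with over 40 N, if the wrist force passes 120 N, or if a joint passes its speed limit or range.

ROBOT

A 6-joint arm with a two-finger parallel gripper is mounted at the origin on a cart in front of the work surface, level with it; the furniture and walls round the work are solid. World frame = base frame: x ahead of the robot, y to its left, z up, the work surface at z = 0. Lengths are in m, angles in rad, forces in N, time in s.
With the tool pointing down it reaches from about 0.4 to 0.825 m from the base axis. Payload 7 kg.
Tool frame: the origin (TCP) lies midway between the tips of the shut fingers; the grasp point (between the pads) lies 19 mm behind it; z points along the fingers, y is the line along which they close (so a half turn about z gives the same grasp; the last joint's range is limited). The gripper opens to 88 mm and grips with 3 to 60 N. Pads are 19 mm wide; open, the fingers measure 130 mm over their backs; the gripper's body (78 mm by 193 mm) begins 47 mm behind the grasp point.
Start: joints at [-0.968, 0.359, 0.012, 0, -1.224, -0.288], TCP at [0.209, -0.642, 0.227] pointing down, gripper open.
Joint ranges: [-3.07, 3.07], [-1.43, 2.12], [-1.02, 1.25], [-3.03, 1.67], [-3.05, -0], [-3.03, 3.03]. Speed limits (rad/s): [2.39, 2.39, 3.01, 3.14, 3.14, 3.14].

INTERFACE

Orientations are given as [roll, pitch, yaw] about the fixed x, y, z axes, in that order (R = Rz(yaw) Ry(pitch) Rx(roll)).
In Python, from station import get_state, grab_frame, calibration, job_done, boxes_of, regions_of, spot_point gives the robot as it stands. The module is installed in compiled form; this text tells all that it offers.
- The arm moves only by the tool arm_command, never from a script. Its argument "commands" is a list of rows, each an object of numbers: "tx", "ty", "tz": the shift along the tool's x, y, z each as a share of 25 cm, from -1 to 1; "twist": the turn about the tool's z as a share of 180 degrees, from -1 to 1. A call has exactly 8 rows; each row is the pose to reach, as a shift and turn from the pose commanded when the call began, along the tool's axes at that moment, turning the shorter way round; what a row does not reach only later rows make up. A row lasts 1/12 s, in which the tool goes at most 41.7 mm and 7.16 degrees, less where a joint would pass 70% of its speed; a pose out of reach is approached as far as the arm can. A call with a number of a shift or a turn outside -1 to 1 is refused whole. A call with a gripper value outside its range is refused whole. "claw" is the opening, from 0 (shut) to 1 (fully open), set as the call begins (left out, the last holds). The fingers move at their own pace and stop on an object; "grip_force" is the grip in N (left out, the last holds). Time passes only in rows, so rows that repeat a pose let the fingers close, or fill a call up. It gives the time, the measured TCP pose, the force, the opening and the grip force at its end, in the units of the state.
- get_state(): the state, without advancing time (a new reading comes with each control period).
- grab_frame(name): name is "scene" or "top" or "wrist"; returns the picture (400x640x3 uint8, red, green, blue); there is no depth.
- calibration(name): a dict with "camera_matrix" (3x3 intrinsics, pixels), "extrinsics" (4x4, takes a point from camera to world coordinates). Camera axes: x right, y down, z forward; pixel columns grow to the right and rows downward; lengths in m; the calibration is good to about 2 mm. A picture is of the moment at which its call begins: read the wrist's pose just before it. calibration takes no time and is no camera call; for the wrist camera it gives the pose at the moment of the call.
- job_done(): hands the job in; it is judged then, once.
Trained networks look in the newest picture that a camera, given by its name, has taken for a name from the list of things; names that differ only in an ending like _2 or _b are one class to them, and where a whole thing is asked for, a point or a joint stands for the part that bears it (a point fixed in the world has none). Each returns a list of dicts, best first, with "score" (0 to 1); they miss things now and then, are a little off and sometimes report something else, mostly with a low value. They report only what shows in the picture. A call takes as long as a camera call.
- boxes_of(query, camera): "rect" ([left, top, right, bottom] in pixels, round what is visible of it).
- regions_of(query, camera): "region" (400x640 bool, what is visible of it) and "rect" ([left, top, right, bottom] in pixels, round what is visible of it).
- spot_point(query, camera): "uv" ([column, row] in pixels: a listed point, or the origin of a listed thing).
The state is a dict: "t": time; "q": joint angles; "qd": joint speeds; "joint_efforts": joint torques, N m; "eef_pos": TCP position; "ee_rot": TCP orientation; "force": force on the tool from outside, world axes, zero at the start; "moment": the same for the moment, N m; "width": finger opening in m; "gripper_force": force on a finger pad.
Only numpy, scipy, OpenCV 4.12 (cv2) and the standard library are available. Lean on these libraries where they do the work, as an engineer would, in place of code of your own. Each camera call takes 0.05 s, during which the arm holds its last target. There are 200 camera calls.

## Working session

There is one attempt and no reset: what is moved stays moved. The work goes in short steps, Python scripts to look and compute and a tool call to move; the robot and the scene stay as the last step left them, time stands still between calls to the robot, and variables do not carry over. Pictures are saved under pics/ and viewed, at most 10 in all, crops included, and the job is handed in when it is done.

Besides the shell and the picture viewer there is one more tool, called after ">>>" in YAML: its name, and indented under it one key for each argument. arm_command: Moves the arm, as the interface text tells. Shift numbers are shares of 25 cm and turn numbers shares of 180 degrees, none past 1 either way. Its arguments: {"type":"object","properties":{"commands":{"type":"array"},"claw":{"type":"number"},"grip_force":{"type":"number"}},"required":["commands"]}

```bash
mkdir -p pics; cat > h.py <<'E'
import numpy as np, cv2
from station import *
def proj(c,P):
    k=calibration(c);T=np.linalg.inv(np.array(k["extrinsics"]));p=T[:3,:3]@np.array(P)+T[:3,3]
    q=np.array(k["camera_matrix"])@p;return q[:2]/q[2]
def ray(c,uv):
    k=calibration(c);E=np.array(k["extrinsics"]);d=E[:3,:3]@np.linalg.inv(np.array(k["camera_matrix"]))@np.array([*uv,1.]);return E[:3,3],d
def atz(c,uv,z):
    o,d=ray(c,uv);return o+d*(z-o[2])/d[2]
def save(c,n):
    im=grab_frame(c);cv2.imwrite(f"pics/{n}.png",im[:,:,::-1]);return im
E
python3 - <<'E'
from h import *
s=get_state();print(s)
a=save("top","top0");b=save("scene","sc0")
cv2.imwrite("pics/both.png",np.vstack([a,b])[:,:,::-1][::1]) 
for c in("top","scene"):
    print(c,np.round(calibration(c)["extrinsics"],3).tolist())
    for n,z in dict(lever_pivot=.085,lever_push=.085,nut_centre=.085,stop_board=.075,index_bar=.085,rear_wing_tip=.12,front_wing_tip=.05,jig=0,jar_left=0,jar_right=0,tape_roll=0,stapler=0).items():
        for r in spot_point(n,c)[:1]: print(n,round(r["score"],2),np.round(r["uv"]),np.round(atz(c,r["uv"],z),3))
E
```

```text
{'t': 0.0, 'q': array([-9.67874580e-01,  3.59386393e-01,  1.10484421e-02, -3.37445918e-04,
       -1.22409254e+00, -2.88068647e-01]), 'qd': array([-6.75264131e-04,  1.25038512e-03, -1.53076225e-03,  6.69489018e-04,
        1.36054039e-04, -5.12831228e-05]), 'joint_efforts': array([-5.38078948e-04, -5.82715917e+01,  2.93045139e+01,  6.99713096e+00,
        6.86232830e-03, -1.04515620e-04]), 'eef_pos': array([ 0.20882852, -0.64136747,  0.22562076]), 'ee_rot': array([ 3.13993570e+00, -1.60162371e-04, -2.82685435e+00]), 'force': array([-0.59381859,  0.56898686,  1.03234653]), 'moment': array([-0.02661691,  0.00339251,  0.00115163]), 'gripper_force': 0.0, 'width': 0.08751491950864977}
top [[0.007, -0.993, 0.119, 0.482], [-1.0, -0.007, 0.003, 0.008], [-0.002, -0.119, -0.993, 1.186], [0.0, 0.0, 0.0, 1.0]]
lever_pivot 0.86 [319. 234.] [0.523 0.006 0.085]
lever_push 0.59 [323. 268.] [ 0.428 -0.006  0.085]
nut_centre 0.83 [371. 222.] [ 0.56  -0.144  0.085]
stop_board 0.7 [335. 204.] [ 0.611 -0.04   0.075]
index_bar 0.61 [357. 227.] [ 0.544 -0.102  0.085]
rear_wing_tip 0.91 [369. 207.] [ 0.599 
[... 325 characters left out ...]
48, 0.515, -0.333], [-0.682, 0.501, -0.533, 1.014], [-0.019, -0.741, -0.672, 1.33], [0.0, 0.0, 0.0, 1.0]]
lever_pivot 0.68 [343. 204.] [0.519 0.02  0.085]
lever_push 0.61 [370. 214.] [ 0.414 -0.002  0.085]
nut_centre 0.82 [368. 175.] [ 0.551 -0.158  0.085]
stop_board 0.84 [335. 188.] [ 0.604 -0.033  0.075]
index_bar 0.78 [358. 183.] [ 0.548 -0.102  0.085]
rear_wing_tip 0.51 [355. 165.] [ 0.597 -0.139  0.12 ]
front_wing_tip 0.67 [372. 188.] [ 0.517 -0.145  0.05 ]
jig 0.67 [353. 210.] [ 0.524 -0.047  0.   ]
jar_left 0.93 [310. 198.] [0.691 0.015 0.   ]
jar_right 0.9 [322. 185.] [ 0.709 -0.074  0.   ]
tape_roll 0.67 [405. 177.] [ 0.493 -0.327  0.   ]
stapler 0.82 [254. 293.] [0.514 0.455 0.   ]
```

```bash
python3 -c "
import cv2
i=cv2.imread('pics/both.png');cv2.imwrite('pics/both2.png',cv2.resize(i,(480,600),interpolation=cv2.INTER_AREA))"
```

```text
(no output)
```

View pics/both2.png

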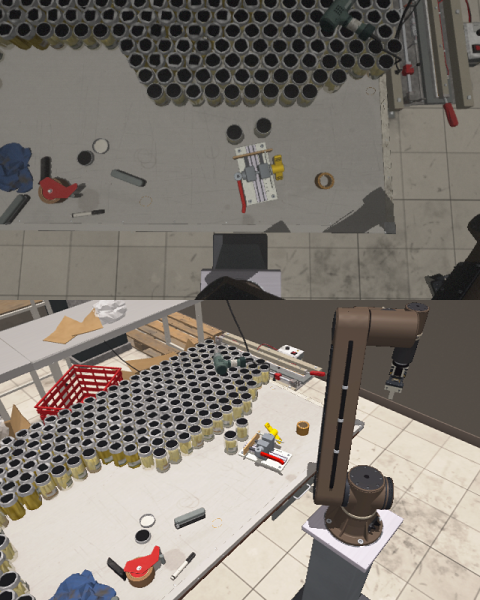

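The top and scene views show the jig near (0.54, -0.065) with yaw about +0.2. In the full-size top picture the red lever is near pixel (323,268), pointing at the robot. The yellow nut is near (371,222), the jars are behind the jig, and the tape and stapler are well clear. I'll move towards it now.

>>> arm_command:
  commands:
    - {"tx": -0.1, "ty": 0.13, "tz": -0.1}
    - {"tx": -0.2, "ty": 0.25, "tz": -0.16}
    - {"tx": -0.3, "ty": 0.38, "tz": -0.16}
    - {"tx": -0.4, "ty": 0.5, "tz": -0.16}
    - {"tx": -0.5, "ty": 0.63, "tz": -0.16}
    - {"tx": -0.6, "ty": 0.75, "tz": -0.16}
    - {"tx": -0.7, "ty": 0.88, "tz": -0.16}
    - {"tx": -0.76, "ty": 1.0, "tz": -0.16}
  claw: 0

```text
invalid input
```

>>> arm_command:
  commands:
    - {"tx": -0.1, "ty": 0.13, "tz": -0.1}
    - {"tx": -0.2, "ty": 0.25, "tz": -0.16}
    - {"tx": -0.3, "ty": 0.38, "tz": -0.16}
    - {"tx": -0.4, "ty": 0.5, "tz": -0.16}
    - {"tx": -0.5, "ty": 0.63, "tz": -0.16}
    - {"tx": -0.6, "ty": 0.75, "tz": -0.16}
    - {"tx": -0.7, "ty": 0.88, "tz": -0.16, "twist": 0.035}
    - {"tx": -0.76, "ty": 1.0, "tz": -0.16, "twist": 0.035}

```text
invalid input
```

```bash
cat >> h.py <<'E'
from scipy.optimize import least_squares
PTS=dict(lever_pivot=(0,75,85),nut_centre=(0,-84,85),stop_board=(77,0,75),index_bar=(0,-47,85),jig=(0,0,0))
def J(p,P):
    c,s=np.cos(p[2]),np.sin(p[2]);P=np.array(P)/1000.
    return np.array([p[0]+c*P[0]-s*P[1],p[1]+s*P[0]+c*P[1],P[2]])
def fit(obs,p0=(.54,-.065,.2)):
    f=lambda p:np.concatenate([(proj(c,J(p,PTS[n]))-uv)/w for c,n,uv,w in obs])
    return least_squares(f,p0,loss="soft_l1",x_scale=(.01,.01,.05))
def observe(cams):
    o=[]
    for c in cams:
        grab_frame(c)
        for n in PTS:
            for r in spot_point(n,c)[:1]:
                if r["score"]>.4:o.append((c,n,r["uv"],4. if c=="wrist" else 2.))
    return o
E
python3 - <<'E'
from h import *
s=get_state();print(s["t"],s["eef_pos"],s["ee_rot"],s["force"])
save("wrist","w0")
o=observe(["wrist","top","scene"])
r=fit(o);print(r.x,r.cost,np.round(r.fun,1));r=fit([a for a in o if a[0]=="wrist"]);print(r.x,np.round(r.fun,1))
print(np.round(calibration("wrist")["extrinsics"],3))
E
```

```text
1.3 [ 0.20897345 -0.64182417  0.22658373] [-3.14153739e+00  4.03532388e-06 -2.82678697e+00] [ 0.99425169  0.01991894 -0.3674369 ]
[ 0.53384389 -0.06174197  0.29684109] 7.065167029197025 [-1.4  1.2  0.5  0.2  0.2 -1.2  0.6 -0.9 -1.5  0.9  0.2 -0.3 -1.7  1.
  0.2 -2.3  0.2  0.2  0.7 -0.6]Traceback (most recent call last):
  File "<stdin>", line 5, in <module>
  File "h.py", line 19, in fit
    return least_squares(f,p0,loss="soft_l1",x_scale=(.01,.01,.05))
    return func(*args, **kwargs)
    vector_fun = VectorFunction(
        fun_wrapped,
    ...<6 lines>...
        workers=workers
    )
    self._update_fun()
    ~~~~~~~~~~~~~~~~^^
    self.f = self.fun_wrapped(xp_copy(self.x))
             ~~~~~~~~~~~~~~~~^^^^^^^^^^^^^^^^^
    return np.atleast_1d(self.fun(x))
                         ~~~~~~~~^^^
    return self.f(x, *self.args, **self.kwargs)
           ~~~~~~^^^^^^^^^^^^^^^^^^^^^^^^^^^^^^
  File "h.py", line 18, in <lambda>
    f=lambda p:np.concatenate([(proj(c,J(p,PTS[n]))-uv)/w for c,n,uv,w in obs])
               ~~~~~~~~~~~~~~^^^^^^^^^^^^^^^^^^^^^^^^^^^^^^^^^^^^^^^^^^^^^^^^^^
ValueError: need at least one array to concatenate
```

View pics/w0.png

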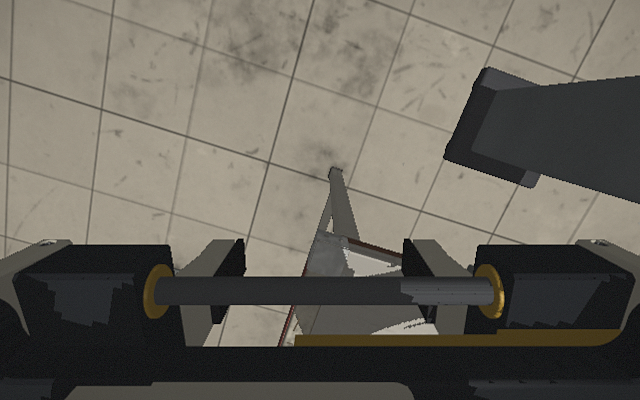

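The calls were refused, probably because every row needs all four keys. The wrist image shows only floor and the open fingers. The fitted jig yaw is about 0.30, so the tool is already nearly aligned with it.

>>> arm_command:
  commands:
    - {"tx": -0.1, "ty": 0.13, "tz": -0.1, "twist": 0}
    - {"tx": -0.2, "ty": 0.25, "tz": -0.16, "twist": 0}
    - {"tx": -0.3, "ty": 0.38, "tz": -0.16, "twist": 0}
    - {"tx": -0.4, "ty": 0.5, "tz": -0.16, "twist": 0}
    - {"tx": -0.5, "ty": 0.63, "tz": -0.16, "twist": 0}
    - {"tx": -0.6, "ty": 0.75, "tz": -0.16, "twist": 0}
    - {"tx": -0.7, "ty": 0.88, "tz": -0.16, "twist": 0}
    - {"tx": -0.76, "ty": 1.0, "tz": -0.16, "twist": 0}
  claw: 0

```text
t: 2.92
eef_pos: [0.313, -0.3433, 0.2667]
ee_rot: [-3.141, 0.001, -2.826]
force: [0.8, -0.2, -0.0]
width: 0.0397
gripper_force: 0.0
```

>>> arm_command:
  commands:
    - {"tx": -0.1, "ty": 0.13, "tz": -0.1, "twist": 0}
    - {"tx": -0.2, "ty": 0.25, "tz": -0.16, "twist": 0}
    - {"tx": -0.3, "ty": 0.38, "tz": -0.16, "twist": 0}
    - {"tx": -0.4, "ty": 0.5, "tz": -0.16, "twist": 0}
    - {"tx": -0.5, "ty": 0.63, "tz": -0.16, "twist": 0}
    - {"tx": -0.6, "ty": 0.75, "tz": -0.16, "twist": 0}
    - {"tx": -0.7, "ty": 0.88, "tz": -0.16, "twist": 0}
    - {"tx": -0.76, "ty": 1.0, "tz": -0.16, "twist": 0}
  claw: 0

```text
t: 3.58
eef_pos: [0.4164, -0.0462, 0.3069]
ee_rot: [-3.142, 0.001, -2.826]
force: [1.7, 0.1, 0.0]
width: 0.0005
gripper_force: 0.0
```

```bash

python3 - <<'E'
from h import *
s=get_state();print(s["t"],s["eef_pos"],s["ee_rot"],s["force"],s["width"])
save("wrist","w1")
o=observe(["wrist","top","scene"])
print([(a[0],a[1],np.round(a[2])) for a in o if a[0]=="wrist"])
r=fit(o);print(r.x,r.cost,np.round(r.fun,1))
print(np.round(calibration("wrist")["extrinsics"],3))
for n in("lever_push","rear_wing_tip","front_wing_tip"):print(n,spot_point(n,"wrist")[:1])
E
```

```text
3.5833 [ 0.41636609 -0.04622151  0.30693   ] [-3.14153871e+00  1.25869869e-03 -2.82597130e+00] [1.65067536e+00 1.28820960e-01 5.14225188e-04] 0.0005443140561664639
[('wrist', 'nut_centre', array([221., 249.])), ('wrist', 'index_bar', array([247., 249.])), ('wrist', 'jig', array([293., 230.]))]
[ 0.53635891 -0.06413378  0.23687046] 3.6177833788878386 [ 0.2  0.2  0.6  0.8 -0.4  0.  -0.6  0.2  0.6  0.5 -0.4  0.8  1.1  0.1
 -0.4 -0.6 -0.  -1.5 -0.4 -0.6  0.2 -0.5  0.7  0.6]
[[-0.308  0.911  0.275  0.341]
 [ 0.951  0.296  0.088 -0.073]
 [-0.001  0.289 -0.957  0.464]
 [ 0.     0.     0.     1.   ]]
lever_push [{'uv': [345.1, 188.9], 'score': 0.95}]
rear_wing_tip []
front_wing_tip [{'uv': [234.4, 203.3], 'score': 0.91}]
```

View pics/w1.png

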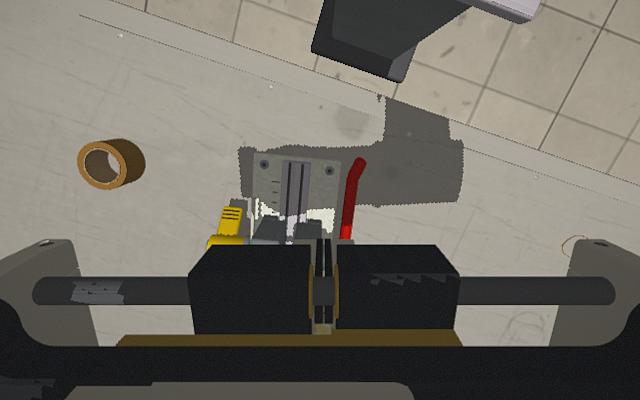

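The wrist view shows the jig with the red lever on the right, its tip at (360,162) and push point at (345,189). The front yellow wing is at (230,215), and the board's front edge runs from (253,152) to (341,163).

```bash

python3 - <<'E'
from h import *
im=cv2.imread("pics/w1.png")
p=[.5364,-.0641,.237]
for n,z,uv in [("front edge L",.012,(253,152)),("front edge R",.012,(341,163)),("push",.085,(345.1,188.9)),("fw",.05,(234,203)),("rail L near",.028,(283,161)),("rail L far",.028,(282,215)),("rail R near",.028,(307,164)),("rail R far",.028,(306,215))]:
    print(n,np.round(atz("wrist",uv,z),4))
for q in[(-95,75,85),(0,75,85),(-120,-65,12),(-120,65,12)]: print(q,J(p,q),proj("wrist",J(p,q)))
x0,y0=235,130
c=cv2.resize(im[130:250,200:380],None,fx=4.4,fy=4.4,interpolation=cv2.INTER_CUBIC);cv2.imwrite("pics/c1.png",c)
E
```

```text
front edge L [ 0.4311 -0.151   0.012 ]
front edge R [ 0.4069 -0.0245  0.012 ]
push [ 0.4258 -0.0167  0.085 ]
fw [ 0.5005 -0.1522  0.05  ]
rail L near [ 0.4271 -0.1049  0.028 ]
rail L far [ 0.5051 -0.0843  0.028 ]
rail R near [ 0.4207 -0.0714  0.028 ]
rail R far [ 0.4941 -0.0504  0.028 ]
(-95, 75, 85) [ 0.4264465  -0.01350131  0.085     ] [347.29663506 190.16051013]
(0, 75, 85) [0.51879093 0.0088035  0.085     ] [340.32113297 258.1847566 ]
(-120, -65, 12) [ 0.43501559 -0.15545754  0.012     ] [249.3654954  153.64728055]
(-120, 65, 12) [ 0.4044932  -0.02909147  0.012     ] [338.52689549 160.50055401]
```

View pics/c1.png

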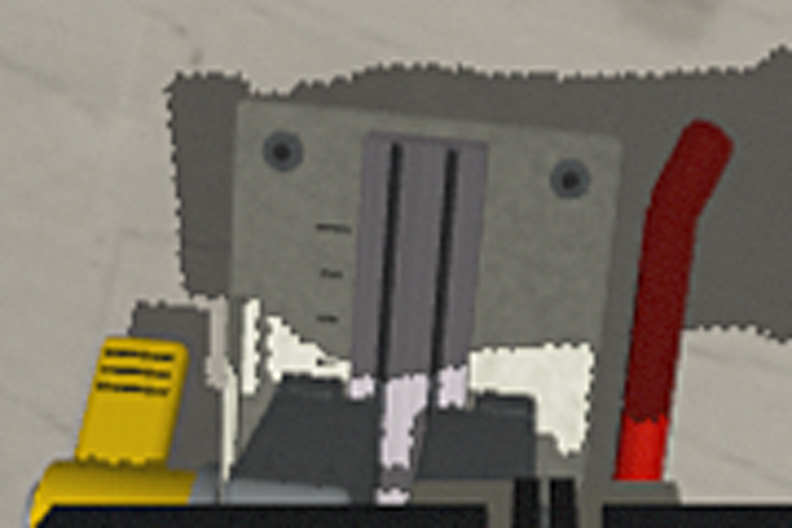

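>>> arm_command:
  commands:
    - {"tx": -0.04, "ty": -0.01, "tz": 0.08, "twist": 0.026}
    - {"tx": -0.07, "ty": -0.02, "tz": 0.18, "twist": 0.026}
    - {"tx": -0.07, "ty": -0.02, "tz": 0.3, "twist": 0.026}
    - {"tx": -0.07, "ty": -0.02, "tz": 0.42, "twist": 0.026}
    - {"tx": -0.07, "ty": -0.02, "tz": 0.54, "twist": 0.026}
    - {"tx": -0.07, "ty": -0.02, "tz": 0.66, "twist": 0.026}
    - {"tx": -0.07, "ty": -0.02, "tz": 0.72, "twist": 0.026}
    - {"tx": -0.07, "ty": -0.02, "tz": 0.74, "twist": 0.026}

```text
t: 5.35
eef_pos: [0.4319, -0.0484, 0.119]
ee_rot: [-3.142, -0.005, -2.909]
force: [-0.9, -1.0, 0.9]
width: 0.0
gripper_force: 0.0
```

```bash

python3 - <<'E'
from h import *
s=get_state();print(s["t"],s["eef_pos"],s["ee_rot"],s["force"],s["width"])
im=save("wrist","w2");cv2.imwrite("pics/w2.png",cv2.resize(im[:,:,::-1],(800,500)))
print(spot_point("lever_push","wrist")[:1],proj("wrist",s["eef_pos"]))
E
```

```text
5.35 [ 0.43193287 -0.0484417   0.1189852 ] [-3.1415085  -0.00472551 -2.90867494] [-0.86077724 -0.97788368  0.88722482] 4.622772907248167e-05
[{'uv': [384.8, 238.4], 'score': 0.95}] [323.33618664 249.49003654]
```

View pics/w2.png

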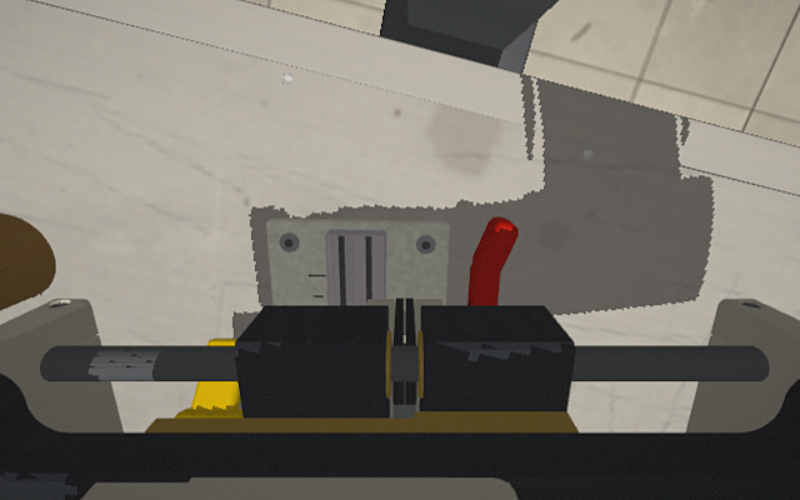

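The board edge lies nearly level in this view, so the tool is aligned with the jig. The lever at (490,280) is to the right of the finger tips at (405,300), with enough gap to go down. I'll descend and start the swing.

>>> arm_command:
  commands:
    - {"tx": 0, "ty": 0, "tz": 0.08, "twist": 0}
    - {"tx": 0, "ty": 0, "tz": 0.16, "twist": 0}
    - {"tx": 0, "ty": 0, "tz": 0.2, "twist": 0}
    - {"tx": 0, "ty": 0, "tz": 0.2, "twist": 0}
    - {"tx": 0, "ty": 0.05, "tz": 0.2, "twist": 0}
    - {"tx": 0, "ty": 0.09, "tz": 0.2, "twist": 0}
    - {"tx": 0, "ty": 0.13, "tz": 0.2, "twist": 0}
    - {"tx": 0, "ty": 0.17, "tz": 0.2, "twist": 0}

```text
t: 6.12
eef_pos: [0.4254, -0.006, 0.0736]
ee_rot: [-3.141, 0.003, -2.908]
force: [0.6, -3.4, -0.1]
width: 0.0002
gripper_force: 1.5
```

>>> arm_command:
  commands:
    - {"tx": -0.01, "ty": 0.05, "tz": 0, "twist": 0}
    - {"tx": -0.02, "ty": 0.1, "tz": 0, "twist": 0}
    - {"tx": -0.04, "ty": 0.15, "tz": 0, "twist": 0}
    - {"tx": -0.06, "ty": 0.19, "tz": 0, "twist": 0}
    - {"tx": -0.09, "ty": 0.23, "tz": 0, "twist": 0}
    - {"tx": -0.13, "ty": 0.27, "tz": 0, "twist": 0}
    - {"tx": -0.18, "ty": 0.31, "tz": 0, "twist": 0}
    - {"tx": -0.22, "ty": 0.33, "tz": 0, "twist": 0}

```text
t: 6.78
eef_pos: [0.4596, 0.0878, 0.0718]
ee_rot: [3.142, 0.0, -2.908]
force: [-1.0, -2.2, 1.1]
width: 0.0005
gripper_force: 1.2
```

>>> arm_command:
  commands:
    - {"tx": -0.03, "ty": 0.015, "tz": 0, "twist": 0}
    - {"tx": -0.06, "ty": 0.025, "tz": 0, "twist": 0}
    - {"tx": -0.08, "ty": 0.03, "tz": 0, "twist": 0}
    - {"tx": -0.09, "ty": 0.03, "tz": 0, "twist": 0}
    - {"tx": -0.1, "ty": 0.03, "tz": 0, "twist": 0}
    - {"tx": -0.11, "ty": 0.03, "tz": 0, "twist": 0}
    - {"tx": -0.11, "ty": 0.03, "tz": 0, "twist": 0}
    - {"tx": -0.11, "ty": 0.03, "tz": 0, "twist": 0}

```text
t: 7.45
eef_pos: [0.4826, 0.0996, 0.0712]
ee_rot: [3.141, -0.001, -2.909]
force: [-3.0, 1.6, -1.3]
width: 0.0003
gripper_force: 1.8
```

```bash

python3 - <<'E'
from h import *
s=get_state();print(s["t"],s["eef_pos"],s["ee_rot"],s["force"])
p=[.5355,-.061,.235]
d=s["eef_pos"][:2]-p[:2];print("jig",d@[.973,.233],d@[-.233,.973])
for c in("top","scene"):
    im=save(c,c+"1")
    print(c,[(r["score"],np.round(atz(c,r["uv"],.085),3)) for r in spot_point("lever_push",c)[:1]],J(p,(0,170,85)))
a=cv2.imread("pics/top1.png")[160:290,260:420];b=cv2.imread("pics/scene1.png")[130:260,290:450]
cv2.imwrite("pics/c2.png",cv2.resize(np.hstack([a,b]),None,fx=2.5,fy=2.5,interpolation=cv2.INTER_CUBIC))
E
```

```text
7.45 [0.48260894 0.09961649 0.07124249] [ 3.14135895e+00 -1.17090281e-03 -2.90925171e+00] [-2.96001212  1.57552819 -1.32462641]
jig -0.014039363447178183 0.1686034649500652
top [] [0.49591669 0.10432744 0.085     ]
scene [] [0.49591669 0.10432744 0.085     ]
```

View pics/c2.png

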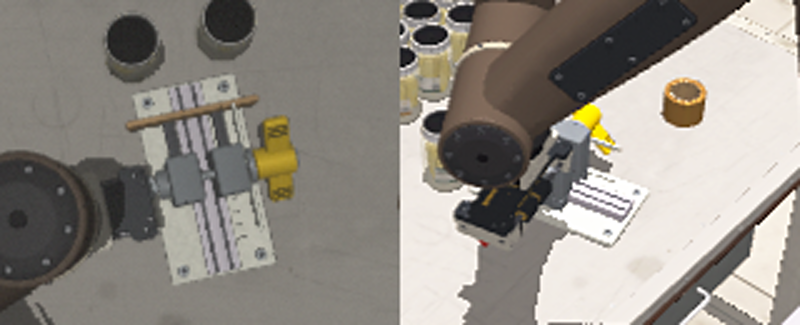

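The gripper hides the lever in both views, and it stands roughly along +y. I'll push on gently until the force shows the stop.

>>> arm_command:
  commands:
    - {"tx": -0.01, "ty": 0, "tz": 0, "twist": 0}
    - {"tx": -0.02, "ty": 0, "tz": 0, "twist": 0}
    - {"tx": -0.03, "ty": 0, "tz": 0, "twist": 0}
    - {"tx": -0.03, "ty": 0, "tz": 0, "twist": 0}
    - {"tx": -0.03, "ty": 0, "tz": 0, "twist": 0}
    - {"tx": -0.03, "ty": 0, "tz": 0, "twist": 0}
    - {"tx": -0.03, "ty": 0, "tz": 0, "twist": 0}
    - {"tx": -0.03, "ty": 0, "tz": 0, "twist": 0}

```text
t: 8.32
eef_pos: [0.4833, 0.0987, 0.0701]
ee_rot: [-3.14, -0.013, -2.911]
force: [-29.8, 2.6, 16.4]
width: 0.0002
gripper_force: 14.3
```

The force jumped to 30 N with almost no travel, so the lever is at its open stop. I'll back off and rise.

>>> arm_command:
  commands:
    - {"tx": 0.08, "ty": 0, "tz": 0, "twist": 0}
    - {"tx": 0.16, "ty": 0, "tz": 0, "twist": 0}
    - {"tx": 0.16, "ty": -0.05, "tz": -0.16, "twist": 0}
    - {"tx": 0.16, "ty": -0.16, "tz": -0.3, "twist": 0}
    - {"tx": 0.16, "ty": -0.3, "tz": -0.4, "twist": 0}
    - {"tx": 0.16, "ty": -0.45, "tz": -0.4, "twist": 0}
    - {"tx": 0.16, "ty": -0.6, "tz": -0.4, "twist": 0}
    - {"tx": 0.16, "ty": -0.7, "tz": -0.4, "twist": 0}

```text
t: 8.98
eef_pos: [0.4942, -0.0804, 0.1736]
ee_rot: [-3.14, 0.005, -2.908]
force: [-1.1, 0.9, -0.4]
width: 0.0005
gripper_force: 0.0
```

```bash

python3 - <<'E'
from h import *
p=[.5355,-.061,.235]
s=get_state();print(s["t"],s["eef_pos"],s["ee_rot"],s["force"])
d=s["eef_pos"][:2]-p[:2];print("jig",d@[.973,.233],d@[-.233,.973])
o=observe(["wrist","top","scene"]);print([a[:2] for a in o])
r=fit(o);print(r.x,np.round(r.fun,1))
for c in("wrist","top","scene"):
    for n,q in(("lever_push",(0,170,85)),("rear_wing_tip",(50,-84,122)),("front_wing_tip",(-50,-84,48))):
        print(c,n,[(round(r["score"],2),np.round(r["uv"]),np.round(atz(c,r["uv"],q[2]/1000),3)) for r in spot_point(n,c)[:1]],J(p,q))
E
```

```text
8.9833 [ 0.49421138 -0.08039254  0.17355557] [-3.14033046  0.0051974  -2.90834535] [-1.09735379  0.8943274  -0.40461785]
jig -0.044692291575274504 -0.00924869121697977
[('wrist', 'lever_pivot'), ('wrist', 'nut_centre'), ('wrist', 'index_bar'), ('wrist', 'jig'), ('top', 'lever_pivot'), ('top', 'nut_centre'), ('top', 'jig'), ('scene', 'lever_pivot'), ('scene', 'stop_board'), ('scene', 'index_bar'), ('scene', 'jig')]
[ 0.53280288 -0.05850459  0.23767427] [ 0.  -0.4 -1.2  0.3 -0.3 -0.1 -0.5 -0.4 -1.8 -0.  -0.1 -0.1 -1.2  1.2
 -0.9  0.7 -0.2 -1.5  0.  -0.1 -0.7  0.2]
wrist lever_push [(0.88, array([529., 258.]), array([0.497, 0.106, 0.085]))] [0.49591669 0.10432744 0.085     ]
wrist rear_wing_tip [] [ 0.60368453 -0.13104906  0.122     ]
wrist front_wing_tip [(0.73, array([248., 191.]), array([ 0.505, -0.148,  0.048]))] [ 0.50643309 -0.15433335  0.048     ]
top lever_push [] [0.49591669 0.10432744 0.085     ]
top rear_wing_tip [(0.48, array([370., 204.]), array([ 0.606, -0.137,  0.122]))] [ 0.60368453 -0.13104906  0.122     ]
top front_wing_tip [(0.32, array([432., 240.]), array([ 0.508, -0.327,  0.048]))] [ 0.50643309 -0.15433335  0.048     ]
scene lever_push [(0.71, array([330., 216.]), array([0.509, 0.099, 0.085]))] [0.49591669 0.10432744 0.085     ]
scene rear_wing_tip [] [ 0.60368453 -0.13104906  0.122     ]
scene front_wing_tip [(0.6, array([371., 187.]), array([ 0.523, -0.148,  0.048]))] [ 0.50643309 -0.15433335  0.048     ]
```

The lever is fully open: the wrist view puts its push point at (0.497, 0.106), as expected for 1.57. The wing angle is about 0.63. I'll move over the rear wing.

>>> arm_command:
  commands:
    - {"tx": -0.08, "ty": -0.07, "tz": 0, "twist": 0}
    - {"tx": -0.17, "ty": -0.15, "tz": 0, "twist": 0}
    - {"tx": -0.25, "ty": -0.23, "tz": 0, "twist": 0}
    - {"tx": -0.31, "ty": -0.3, "tz": 0, "twist": 0}
    - {"tx": -0.315, "ty": -0.3, "tz": 0.04, "twist": 0}
    - {"tx": -0.315, "ty": -0.3, "tz": 0.08, "twist": 0}
    - {"tx": -0.315, "ty": -0.3, "tz": 0.12, "twist": 0}
    - {"tx": -0.315, "ty": -0.3, "tz": 0.16, "twist": 0}

```text
t: 11.0
eef_pos: [0.5858, -0.1323, 0.1308]
ee_rot: [-3.141, 0.001, -2.908]
force: [10.5, 1.3, 15.5]
width: 0.0002
gripper_force: 7.7
```

>>> arm_command:
  commands:
    - {"tx": 0, "ty": 0, "tz": 0.02, "twist": 0}
    - {"tx": 0, "ty": 0, "tz": 0.04, "twist": 0}
    - {"tx": 0, "ty": 0, "tz": 0.06, "twist": 0}
    - {"tx": 0, "ty": 0, "tz": 0.08, "twist": 0}
    - {"tx": 0, "ty": 0, "tz": 0.1, "twist": 0}
    - {"tx": 0, "ty": 0, "tz": 0.12, "twist": 0}
    - {"tx": 0, "ty": 0, "tz": 0.13, "twist": 0}
    - {"tx": 0, "ty": 0, "tz": 0.13, "twist": 0}

```text
t: 11.67
eef_pos: [0.5856, -0.1326, 0.0982]
ee_rot: [3.141, -0.001, -2.909]
force: [0.8, 0.2, 1.0]
width: 0.0005
gripper_force: 0.2
```

```bash

python3 - <<'E'
from h import *
p=[.534,-.060,.236]
s=get_state();print(s["t"],s["eef_pos"],s["ee_rot"],s["force"])
d=s["eef_pos"][:2]-p[:2];print("jig",d@[.973,.233],d@[-.233,.973])
im=save("wrist","w3")
print(spot_point("front_wing_tip","wrist")[:1])
for f in (0,.1,.2,.3,.5): print(f,proj("wrist",J(p,(-62*np.cos(f),-84,85-62*np.sin(f)))))
E
```

```text
11.6667 [ 0.58563842 -0.13260922  0.09822368] [ 3.14127649e+00 -1.11566126e-03 -2.90861292e+00] [0.7706319  0.23589926 0.9951946 ]
jig 0.0333262338463453 -0.08268052364919441
[{'uv': [325.4, 74.5], 'score': 0.9}]
0 [319.70416404  73.48358409]
0.1 [319.84096852  75.3721131 ]
0.2 [319.97521046  78.31687548]
0.3 [320.10568575  82.1765551 ]
0.5 [320.35193048  92.13162556]
```

View pics/w3.png

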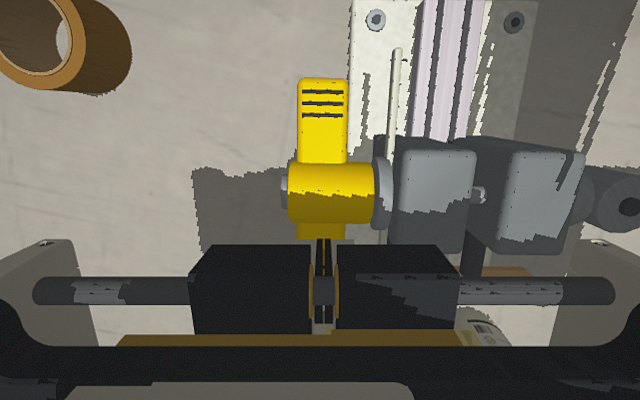

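The wrist view shows the front wing at (322,115) coming level, its top face in full view, with the fingers on the rear wing at (320,235). I'll press the last 7 mm down to z 0.091.

>>> arm_command:
  commands:
    - {"tx": 0, "ty": 0, "tz": 0.006, "twist": 0}
    - {"tx": 0, "ty": 0, "tz": 0.012, "twist": 0}
    - {"tx": 0, "ty": 0, "tz": 0.017, "twist": 0}
    - {"tx": 0, "ty": 0, "tz": 0.021, "twist": 0}
    - {"tx": 0, "ty": 0, "tz": 0.025, "twist": 0}
    - {"tx": 0, "ty": 0, "tz": 0.028, "twist": 0}
    - {"tx": 0, "ty": 0, "tz": 0.03, "twist": 0}
    - {"tx": 0, "ty": 0, "tz": 0.03, "twist": 0}

```text
t: 12.43
eef_pos: [0.5865, -0.1326, 0.0917]
ee_rot: [-3.141, 0.001, -2.908]
force: [1.5, -0.1, 3.2]
width: 0.0005
gripper_force: 1.1
```

>>> arm_command:
  commands:
    - {"tx": 0, "ty": 0, "tz": 0.002, "twist": 0}
    - {"tx": 0, "ty": 0, "tz": 0.003, "twist": 0}
    - {"tx": 0, "ty": 0, "tz": 0.003, "twist": 0}
    - {"tx": 0, "ty": 0, "tz": 0.003, "twist": 0}
    - {"tx": 0, "ty": 0, "tz": -0.1, "twist": 0}
    - {"tx": 0, "ty": 0, "tz": -0.25, "twist": 0}
    - {"tx": 0.1, "ty": 0, "tz": -0.4, "twist": 0}
    - {"tx": 0.22, "ty": 0, "tz": -0.5, "twist": 0}

```text
t: 13.1
eef_pos: [0.5332, -0.1454, 0.2171]
ee_rot: [-3.141, -0.002, -2.908]
force: [1.0, 0.1, 0.1]
width: 0.0003
gripper_force: 0.0
```

>>> arm_command:
  commands:
    - {"tx": 0.1, "ty": 0, "tz": 0, "twist": 0}
    - {"tx": 0.22, "ty": 0, "tz": 0, "twist": 0}
    - {"tx": 0.35, "ty": 0.1, "tz": 0, "twist": 0}
    - {"tx": 0.4, "ty": 0.2, "tz": 0, "twist": 0}
    - {"tx": 0.4, "ty": 0.3, "tz": 0, "twist": 0}
    - {"tx": 0.4, "ty": 0.4, "tz": 0, "twist": 0}
    - {"tx": 0.4, "ty": 0.4, "tz": 0, "twist": 0}
    - {"tx": 0.4, "ty": 0.4, "tz": 0, "twist": 0}

```text
t: 13.77
eef_pos: [0.4115, -0.0705, 0.2159]
ee_rot: [3.141, -0.001, -2.906]
force: [-0.3, -1.0, 1.1]
width: 0.0005
gripper_force: 0.0
```

```bash

python3 - <<'E'
from h import *
p=[.534,-.060,.236]
s=get_state();print(s["t"],s["eef_pos"],s["force"])
d=s["eef_pos"][:2]-p[:2];print("jig",d@[.973,.233],d@[-.233,.973])
im=save("wrist","w4")
for n in("front_wing_tip","nut_centre","lever_push"):print(n,[(r["score"],np.round(r["uv"],1)) for r in spot_point(n,"wrist")[:1]])
for f in (-.1,0,.1,.2): print(f,proj("wrist",J(p,(-62*np.cos(f),-84,85-62*np.sin(f)))))
print(proj("wrist",J(p,(0,-84,85))),proj("wrist",J(p,(-75,-47,85))))
b=grab_frame("scene")[:,:,::-1][140:220,320:420]
cv2.imwrite("pics/c4.png",np.vstack([im[:,:,::-1][0:260,100:500],np.zeros((5,400,3),np.uint8),cv2.resize(b,(400,320),interpolation=cv2.INTER_CUBIC)]))
E
```

```text
13.7667 [ 0.41152398 -0.0704761   0.21585999] [-0.28504286 -1.03465496  1.11232517]
jig -0.12161009587964489 0.018343666692968948
front_wing_tip []
nut_centre []
lever_push [(0.57, array([461.9, 308.4]))]
-0.1 [222.28733929 252.21795497]
0 [224.1577146 249.2437892]
0.1 [226.01697027 246.9257911 ]
0.2 [227.84513941 245.25364227]
[229.73186811 302.02079773] [259.73301983 237.26230807]
```

View pics/c4.png

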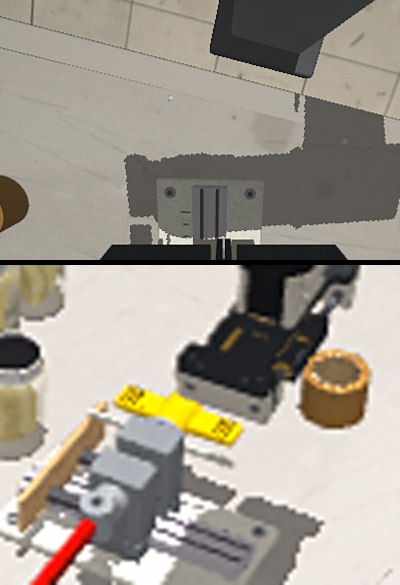

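The crop shows the lever open, and the yellow wings, from (125,392) to (235,435), parallel to the white bar, from (95,410) to (230,460). I'll put a number on it before closing.

```bash

python3 - <<'E'
from h import *
p=[.534,-.060,.236]
for c in("scene","top"):
    im=grab_frame(c);h=cv2.cvtColor(im,cv2.COLOR_RGB2HSV)
    m=cv2.inRange(h,(18,150,80),(35,255,255));u,v=proj(c,J(p,(0,-84,85))).astype(int)
    k=np.zeros_like(m);k[v-30:v+30,u-30:u+30]=1;pts=np.argwhere(m*k>0)[:,::-1].astype(np.float32)
    def model(f):
        P=[]
        o=np.array([0,-84,85.]);cf,sf=np.cos(f),np.sin(f);M=np.zeros((400*8,640*8),np.uint8)
        def hull(Q):
            q=np.array([proj(c,J(p,a)) for a in Q])*8;cv2.fillConvexPoly(M,cv2.convexHull(q.astype(np.int32)),1)
        hull([o+[a*cf-b*sf,y,a*sf+b*cf] for a in(-62,62) for b in(-6,6) for y in(-14,14)])
        hull([o+[18*np.cos(t),y,18*np.sin(t)] for t in np.linspace(0,6.28,24) for y in(-18,18)])
        return np.argwhere(M[::2,::2])[:,::-1]/4.
    def ang(q):
        w,V=np.linalg.eigh(np.cov(q.T));a=V[:,1];return np.arctan(a[1]/a[0]) if c=="scene" else np.arctan(a[0]/a[1])
    print(c,len(pts),ang(pts),{f:round(ang(model(f)),3) for f in(-.2,-.1,0,.1,.2)})
    print([(r["score"],np.round(r["uv"],1)) for n in("rear_wing_tip","front_wing_tip") for r in spot_point(n,c)[:1]],[np.round(proj(c,J(p,(62*k,-84,85))),1) for k in(1,-1)])
E
```

```text
scene 207 0.06403859804734897 {-0.2: np.float64(0.139), -0.1: np.float64(0.226), 0: np.float64(0.312), 0.1: np.float64(0.392), 0.2: np.float64(0.468)}
[(0.74, array([350.4, 172.3])), (0.56, array([378.5, 180.9]))] [array([349.4, 172.2]), array([379.2, 182.3])]
top 440 0.23542085919896338 {-0.2: np.float64(0.275), -0.1: np.float64(0.262), 0: np.float64(0.244), 0.1: np.float64(0.23), 0.2: np.float64(0.215)}
[(0.94, array([366.2, 205.1])), (0.67, array([376.4, 247.1]))] [array([365.2, 203. ]), array([375.6, 245. ])]
```

```bash

python3 - <<'E'
from h import *
p=[.534,-.060,.236]
c="scene";im=grab_frame(c);h=cv2.cvtColor(im,cv2.COLOR_RGB2HSV)
m=cv2.inRange(h,(20,170,90),(35,255,255));u,v=proj(c,J(p,(0,-84,85))).astype(int)
k=np.zeros_like(m);k[v-14:v+18,u-22:u+22]=1
n,l,st,_=cv2.connectedComponentsWithStats(m*k);i=1+st[1:,4].argmax();pts=np.argwhere(l==i)[:,::-1].astype(float);print(st[i],u,v)
w,V=np.linalg.eigh(np.cov(pts.T));print("nut",np.arctan(V[1,1]/V[0,1]),w)
cv2.imwrite("pics/c5.png",np.hstack([cv2.resize(x[v-30:v+35,u-35:u+35],None,fx=5.5,fy=5.5,interpolation=cv2.INTER_NEAREST) for x in(im[:,:,::-1],cv2.cvtColor((l==i).astype(np.uint8)*255,cv2.COLOR_GRAY2BGR))]))
E
```

```text
[349 171  31  14 191] 364 177
nut 0.3278539328369182 [ 3.58065721 76.33375447]
```

View pics/c5.png

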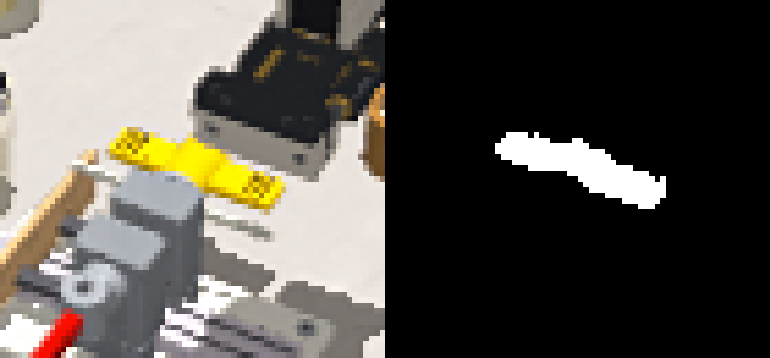

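The mask gives 0.328 against the modelled 0.312 at level, so the nut is within about 0.02 rad of level. Now I'll move to the far side of the lever and close it.

>>> arm_command:
  commands:
    - {"tx": -0.08, "ty": 0.08, "tz": 0, "twist": 0}
    - {"tx": -0.18, "ty": 0.18, "tz": 0, "twist": 0}
    - {"tx": -0.28, "ty": 0.28, "tz": 0, "twist": 0}
    - {"tx": -0.38, "ty": 0.38, "tz": 0, "twist": 0}
    - {"tx": -0.48, "ty": 0.48, "tz": 0, "twist": 0}
    - {"tx": -0.57, "ty": 0.56, "tz": 0, "twist": 0}
    - {"tx": -0.61, "ty": 0.59, "tz": 0.05, "twist": 0}
    - {"tx": -0.61, "ty": 0.59, "tz": 0.15, "twist": 0}

```text
t: 15.03
eef_pos: [0.5306, 0.1109, 0.1802]
ee_rot: [3.141, 0.005, -2.906]
force: [1.0, 0.0, 0.1]
width: 0.0003
gripper_force: 0.0
```

```bash

python3 - <<'E'
from h import *
p=[.534,-.060,.236]
s=get_state();print(s["t"],s["eef_pos"],s["force"])
d=s["eef_pos"][:2]-p[:2];print("jig",d@[.973,.233],d@[-.233,.973])
E
```

```text
15.0333 [0.53056798 0.11088212 0.18024548] [0.95787297 0.04808829 0.14633935]
jig 0.03647618222064515 0.16706796408042623
```

>>> arm_command:
  commands:
    - {"tx": 0, "ty": 0, "tz": 0.12, "twist": 0}
    - {"tx": 0, "ty": 0, "tz": 0.24, "twist": 0}
    - {"tx": 0, "ty": 0, "tz": 0.36, "twist": 0}
    - {"tx": 0, "ty": 0, "tz": 0.44, "twist": 0}
    - {"tx": 0, "ty": 0, "tz": 0.44, "twist": 0}
    - {"tx": 0.05, "ty": 0.01, "tz": 0.44, "twist": 0}
    - {"tx": 0.1, "ty": 0.01, "tz": 0.44, "twist": 0}
    - {"tx": 0.15, "ty": 0.01, "tz": 0.44, "twist": 0}

```text
t: 15.7
eef_pos: [0.4917, 0.1023, 0.0701]
ee_rot: [3.141, 0.004, -2.908]
force: [4.4, -0.5, -0.6]
width: 0.0002
gripper_force: 1.9
```

>>> arm_command:
  commands:
    - {"tx": 0.05, "ty": 0.005, "tz": 0, "twist": 0}
    - {"tx": 0.1, "ty": -0.005, "tz": 0, "twist": 0}
    - {"tx": 0.15, "ty": -0.02, "tz": 0, "twist": 0}
    - {"tx": 0.19, "ty": -0.04, "tz": 0, "twist": 0}
    - {"tx": 0.23, "ty": -0.065, "tz": 0, "twist": 0}
    - {"tx": 0.27, "ty": -0.1, "tz": 0, "twist": 0}
    - {"tx": 0.31, "ty": -0.14, "tz": 0, "twist": 0}
    - {"tx": 0.33, "ty": -0.175, "tz": 0, "twist": 0}

```text
t: 16.37
eef_pos: [0.4187, 0.0386, 0.0689]
ee_rot: [3.141, 0.0, -2.909]
force: [1.9, 3.3, 0.6]
width: 0.0001
gripper_force: 1.3
```

>>> arm_command:
  commands:
    - {"tx": 0.02, "ty": -0.04, "tz": 0, "twist": 0}
    - {"tx": 0.035, "ty": -0.07, "tz": 0, "twist": 0}
    - {"tx": 0.04, "ty": -0.09, "tz": 0, "twist": 0}
    - {"tx": 0.045, "ty": -0.1, "tz": 0, "twist": 0}
    - {"tx": 0.045, "ty": -0.11, "tz": 0, "twist": 0}
    - {"tx": 0.045, "ty": -0.12, "tz": 0, "twist": 0}
    - {"tx": 0.045, "ty": -0.125, "tz": 0, "twist": 0}
    - {"tx": 0.045, "ty": -0.125, "tz": 0, "twist": 0}

```text
t: 17.03
eef_pos: [0.4156, 0.0134, 0.0684]
ee_rot: [3.131, 0.003, -2.913]
force: [-27.8, 62.6, 13.3]
width: 0.0003
gripper_force: 33.4
```

```bash

python3 - <<'E'
from h import *
p=[.534,-.060,.236]
s=get_state();print(s["t"],s["eef_pos"],s["force"])
d=s["eef_pos"][:2]-p[:2];print("jig",d@[.973,.233],d@[-.233,.973])
E
```

```text
17.0333 [0.41555408 0.01343013 0.06843371] [-27.75797367  62.568228    13.2566235 ]
jig -0.09813865463159496 0.0990454176029624
```

The lever is hard against its closed stop. I'll back off and rise.

>>> arm_command:
  commands:
    - {"tx": 0, "ty": 0.05, "tz": 0, "twist": 0}
    - {"tx": 0, "ty": 0.12, "tz": 0, "twist": 0}
    - {"tx": 0, "ty": 0.2, "tz": 0, "twist": 0}
    - {"tx": 0, "ty": 0.22, "tz": -0.1, "twist": 0}
    - {"tx": 0, "ty": 0.22, "tz": -0.25, "twist": 0}
    - {"tx": 0, "ty": 0.22, "tz": -0.4, "twist": 0}
    - {"tx": 0, "ty": 0.22, "tz": -0.55, "twist": 0}
    - {"tx": 0, "ty": 0.22, "tz": -0.7, "twist": 0}

```text
t: 17.7
eef_pos: [0.4021, 0.0591, 0.2449]
ee_rot: [-3.141, -0.003, -2.909]
force: [1.2, 1.4, -0.1]
width: 0.0004
gripper_force: 0.0
```

```bash

python3 - <<'E'
from h import *
p=[.534,-.060,.236]
s=get_state();print(s["t"],s["eef_pos"],s["force"])
for c in("wrist","top","scene"):
    im=save(c,c+"9")
    print(c,[(n,round(r["score"],2),np.round(r["uv"],1)) for n in("lever_push","rear_wing_tip","front_wing_tip") for r in spot_point(n,c)[:1]],[np.round(proj(c,J(p,q)),1) for q in((-95,75,85),(62,-84,85),(-62,-84,85))])
a=cv2.imread("pics/wrist9.png")[100:260,140:400];b=cv2.imread("pics/top9.png")[160:290,290:400]
cv2.imwrite("pics/c9.png",np.hstack([cv2.resize(a,(480,300)),cv2.resize(b,(254,300),interpolation=cv2.INTER_CUBIC)]))
E
```

```text
17.7 [0.40205137 0.05909983 0.24486351] [ 1.214674    1.44891511 -0.12228688]
wrist [('lever_push', 0.65, array([258. , 192.6])), ('rear_wing_tip', 0.72, array([131.1, 317.9])), ('front_wing_tip', 0.69, array([115. , 221.5]))] [array([254.8, 189.9]), array([131.2, 317.3]), array([110.2, 220.1])]
top [('lever_push', 0.72, array([321.2, 266.7])), ('rear_wing_tip', 0.72, array([366.7, 201.4])), ('front_wing_tip', 0.76, array([376.1, 248.6]))] [array([324.2, 269.1]), array([365.2, 203. ]), array([375.6, 245. ])]
scene [('lever_push', 0.67, array([370.3, 214. ])), ('front_wing_tip', 0.5, array([376.7, 183. ]))] [array([368.8, 211.7]), array([349.4, 172.2]), array([379.2, 182.3])]
```

View pics/c9.png

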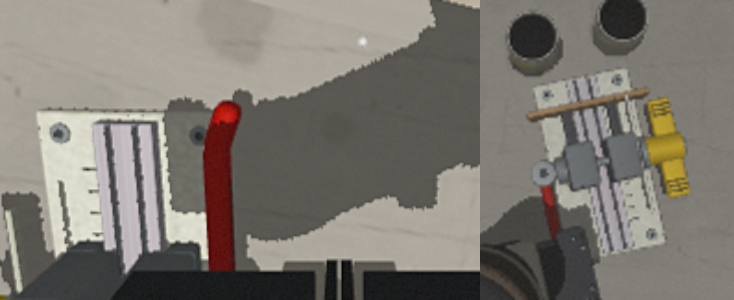

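The lever is closed and parallel to the rail at (220,200), the wings are still level, and the jars haven't moved. The gripper is touching nothing, so I'm handing in.

```bash
python3 -c "
from station import *
print(job_done())"
```

```text
the job is handed in; nothing more can be done
None
```

I opened the lever to its stop, turned the wing nut level (within about 0.02 rad by the camera), closed the lever against its stop, and handed the job in at about 18 s; the jars, tape roll and stapler were never touched. The handover returned no verdict.

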